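Fit the second beater to the twin mixer head and hold it home

TASK

The icing mixer head lies on its back with two drive chucks facing up; one already has its beater, the other is empty. Take the loose beater from the drying stand, put its stem into the empty chuck, turned so that its four fins mesh with the cross-shaped slot, and push it down against the spring until its collar sits flush on the chuck. Finish while still holding it pressed fully home (do not let go), and leave the cakes, jar and spatula where they are.

Things in the scene. Friction and masses are not known exactly. Their poses are not given: they have to be found in the camera images.
- beater: Loose flat steel beater, 0.18 kg, upright, stem down. Origin: centre of its collar's underside; z up its axis. Sizes in mm. Below: stem of 2 crossed fins along x and y, 22 long, 26 tip to tip, 6 thick, rounded below. Above: collar 40 wide, 6 thick; shaft 14 wide to z 26; flat paddle frame z 26 to 92, 56 wide along x, 12 thick along y, with a solid middle rib 18 wide to pinch from above across y.
- stand: Fixed grey drying stand, 80 x 160 x 36 mm, origin at the centre of its underside. Two round holes 32 mm wide, 30 mm deep, at y = -38 and +38 mm; the loose beater stands in the one at y = -38, collar resting on the stand's top, turned to any angle.
- mixer: Fixed white mixer head on its back, 125 x 235 mm (x, y), top at z = 50 mm, low handle at its +y end (to y = 160). Origin: centre of its underside. Two round aluminium chucks 46 mm across rise 30 mm from it at y = +50 (left) and -50 mm (right), faces at z = 80. A rubber ring 64 mm across, 4 mm high, lies round the foot of the empty chuck.
- socket_left (a point): Centre of the left chuck's upper face, z up. In the face is a plus-shaped slot along this point's x and y axes, 29 mm tip to tip, 8.4 mm wide, 30 mm deep. The axes turn with the chuck, which starts at any angle and resists turning with 0.15 N m. Any of the beater's four quarter turns meshes.
- socket_right (a point): The same for the right chuck (at y = -50 mm of the mixer).
- pin_left (a joint): Spring pin 7 mm across in the middle of the left slot; metres, grows as pushed down. 0: free, tip 12 mm below the chuck's face; 0.010: beater's collar on the face (stop at 0.012). Pushes up with 3.5 N at 0, 8.5 N at 0.010, more than the beater weighs, so a beater let go rises. The pin under the fitted beater reads 0 and tells nothing.
- pin_right (a joint): The same for the right chuck's pin.
- fitted_beater: A beater like the loose one, fixed in one of the two chucks, left or right from run to run; origin at the centre of its collar's underside, on that chuck's face. The chuck without it is the empty one. Its top is 172 mm above the table.
- cake_a: Bystander: round cake in a dark paper case, 98 mm across, 110 mm high, origin at the centre of its underside.
- cake_b: Bystander: another such cake.
- jar: Bystander: closed jar 60 mm across, 85 mm high, origin at the centre of its underside.
- spatula: Bystander: spatula lying on the table, long axis x; origin within its length, on its underside.
There are look-alikes about, which are no part of the job. What is shaped like the beater but blue or orange is not meant.

How it is judged:
By the outcome, as a careful person would: the job done as asked, in the order asked, and still so for the second after the job is handed in, while the arm keeps its last pose, push and grip.
It also fails if it takes over 38 s, if anything falls off the work surface, if the arm or the gripper's body presses on something with over 40 N, if the wrist force passes 120 N, or if a joint passes its speed limit or range.

ROBOT

A 6-joint arm with a two-finger parallel gripper is mounted at the origin on the work surface. World frame = base frame: x ahead of the robot, y to its left, z up, the work surface at z = 0. Lengths are in m, angles in degrees, forces in N, time in s.
With the tool pointing down it reaches from about 0.25 to 0.725 m from the base axis. Payload 9.7 kg.
Tool frame: the origin (TCP) lies midway between the tips of the shut fingers; the grasp point (between the pads) lies 19 mm behind it; z points along the fingers, x is the direction in which the jaws open and shut, and the axes are right-handed (so a half turn about z gives the same grasp; the last joint's range is limited). The gripper opens to 85 mm and grips with 20 to 120 N. Pads are 22 mm wide; open, the fingers measure 114 mm over their backs; the gripper's body (76 mm by 85 mm) begins 54 mm behind the grasp point. The pads swing forward as they close: fully open they stand 13 mm farther back than shut.
Start: joints at [-73.682, 4.979, 10.078, 95.1, 0, 90], TCP at [0.155, -0.528, 0.231] pointing down, gripper open.
Joint ranges: [-179.16, 179.16], [-48.56, 103.87], [-65.8, 70.77], [-126.05, 130.52], [-82.76, 87.17], [-180, 180]. Speed limits (degrees/s): [127.2, 127.2, 147.25, 180, 180, 180].

INTERFACE

Orientations are given as [roll, pitch, yaw] about the fixed x, y, z axes, in that order (R = Rz(yaw) Ry(pitch) Rx(roll)).
In Python, from workcell import bot, optics gives the robot as it stands.
- The arm moves only by the shell command python3 -m creep 'ROWS' [FORCE]. ROWS is JSON, a list of rows, each a list of 7 numbers: the shift along the tool's x, y, z in m, then the turn, a rotation vector about the tool's x, y, z in rad, then the opening, from 0 (shut) to 1 (fully open). A call has 1 to 8 rows; each row is the pose to reach, as a shift and turn from the pose commanded when the call began, along the tool's axes at that moment; what a row does not reach only later rows make up. A row lasts 1/10 s, in which the tool goes at most 50 mm and 8.59 degrees, less where a joint would pass 70% of its speed; a pose out of reach is approached as far as the arm can. A call with a gripper value outside its range is refused whole. The fingers move at their own pace and stop on an object; FORCE is the grip in N (left out, the last holds). Time passes only in rows, so rows that repeat a pose let the fingers close. It gives the time, the measured TCP pose, the force and the opening at its end, in the units of the state.
- bot.get_obs(): the state, without advancing time (a new reading comes with each control period).
- optics.camera(name): name is "side" or "top" or "wrist"; returns the picture (420x560x3 uint8, red, green, blue); there is no depth.
- optics.camera_params(name): a dict with "camera_matrix" (3x3 intrinsics, pixels), "R" (3x3) and "t" (3): a world point X has camera coordinates R X + t; the wrist camera has in their place "mount" (4x4, takes a point from camera to tool coordinates, whose origin is the TCP and whose axes are the tool frame's). Camera axes: x right, y down, z forward; pixel columns grow to the right and rows downward; lengths in m; the calibration is good to about 2 mm. A picture is of the moment at which its call begins: read the wrist's pose just before it. camera_params takes no time and is no camera call.
- bot.job_done(): hands the job in, once; it reports no verdict.
The state is a dict: "time": time; "q": joint angles; "qd": joint speeds; "joint_efforts": joint torques, N m; "ee_pos": TCP position; "tcp_rot": TCP orientation; "wrist_force": force on the tool from outside, world axes, zero at the start; "torque": the same for the moment, N m; "opening": finger opening in m.
Only numpy, scipy, OpenCV 4.12 (cv2) and the standard library are available. Lean on these libraries where they do the work, as an engineer would, in place of code of your own. Each camera call takes 0.05 s, during which the arm holds its last target.

## Working session

There is one attempt and no reset: what is moved stays moved. The work goes in short steps, Python scripts to look and compute and a shell command to move; the robot and the scene stay as the last step left them, time stands still between calls to the robot, and variables do not carry over. Pictures are saved under pics/ and viewed, and the job is handed in when it is done.

```bash
ls; mkdir -p pics; python3 - <<'E'
from workcell import bot, optics
import cv2
print(bot.get_obs())
for n in("side","top","wrist"):
    cv2.imwrite(f"pics/{n}0.png",optics.camera(n)[:,:,::-1]); 
    print(n,optics.camera_params(n))
E
```

```text
pics
{'time': 0.0, 'q': array([-7.36811439e+01,  5.01064158e+00,  1.00346112e+01,  9.50995406e+01,
        5.18493573e-04,  9.00000690e+01]), 'qd': array([ 0.02983304,  0.02364117, -0.08456449,  0.0195714 ,  0.02275056,
       -0.04706038]), 'joint_efforts': array([ 5.96605914e-04, -5.20390248e+01,  4.64801717e+01,  1.64824032e-02,
        3.10076564e-05, -2.91398692e-07]), 'ee_pos': array([ 0.15447857, -0.52762168,  0.23058888]), 'tcp_rot': array([-1.79999482e+02,  7.55709420e-02, -7.36812129e+01]), 'wrist_force': array([-0.42020298,  0.80663417, -0.99878367]), 'torque': array([ 0.01803148, -0.00206411, -0.02446719]), 'opening': 0.08528924269545851}
side {'camera_matrix': array([[528.14674803,   0.        , 273.00010523],
       [  0.        , 528.14674803, 202.38859528],
       [  0.        ,   0.        ,   1.        ]]), 'R': array([[-0.83316122, -0.55302366,  0.00268377],
       [-0.42351441,  0.63491251, -0.64615915],
       [ 0.35563734, -0.53949137, -0.76319797]]), 't': array([0.4552986 , 0.26850102, 1.56975361])}
top {'camera_matrix': array([[422.19916616,   0.        , 275.
[... 181 characters left out ...]
      [-9.73678156e-01, -5.25979789e-03, -2.27866591e-01],
       [ 2.27874021e-01, -8.51409908e-04, -9.73690251e-01]]), 't': array([0.01586438, 0.55622041, 1.02325981])}
wrist {'camera_matrix': array([[354.41185949,   0.        , 284.57967025],
       [  0.        , 354.41185949, 214.67181228],
       [  0.        ,   0.        ,   1.        ]]), 'mount': array([[ 9.99999958e-01, -2.79004031e-04,  7.32612859e-05,
        -5.37444922e-04],
       [ 2.44272695e-04,  9.54130879e-01,  2.99389724e-01,
        -7.64742053e-02],
       [-1.53431795e-04, -2.99389693e-01,  9.54130907e-01,
        -1.42941141e-01],
       [ 0.00000000e+00,  0.00000000e+00,  0.00000000e+00,
         1.00000000e+00]])}
```

View pics/side0.png

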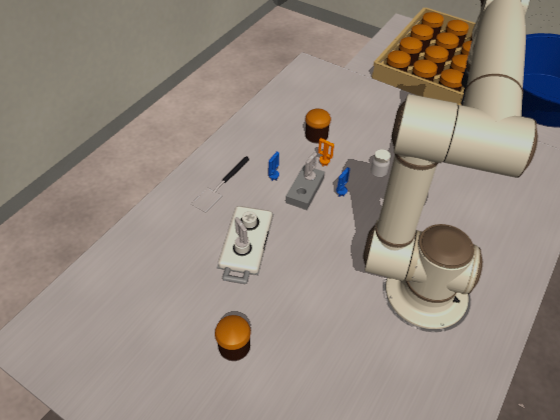

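View pics/top0.png

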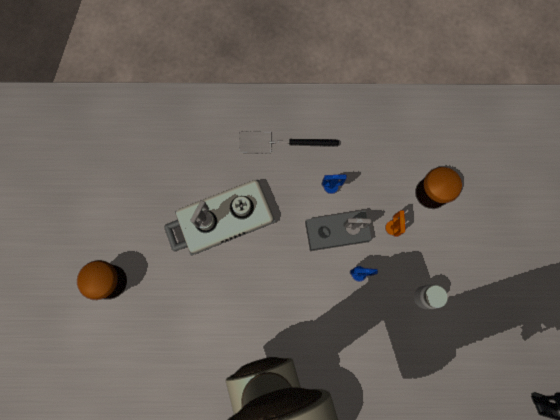

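View pics/wrist0.png

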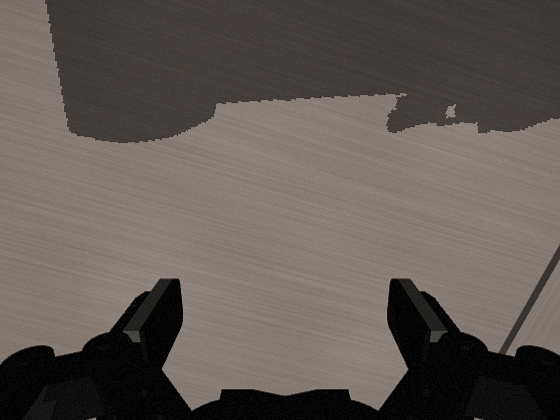

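The top view shows the mixer with its handle at the left (+y). Its left chuck (203,215) carries the fitted beater and its right chuck (241,206) is empty. The candidates for the loose beater:
- Steel at (357,225), standing in the grey stand
- Blue at (334,182) and (363,272)
- Orange at (397,225)

The steel one fits, since it's uncoloured and stands in the stand's hole. I'll confirm it in an enlarged crop.

```bash
cat > h.py <<'E'
import numpy as np, cv2
from workcell import bot, optics
from scipy.spatial.transform import Rotation as Rn
def ray(n,px,obs=None,P=None):
    P=P or optics.camera_params(n); K=P["camera_matrix"]
    d=np.linalg.inv(K)@np.array([px[0],px[1],1.])
    if n=="wrist":
        M=P["mount"]; R=Rn.from_euler("xyz",obs["tcp_rot"],degrees=True).as_matrix()
        return R@M[:3,3]+obs["ee_pos"], R@M[:3,:3]@d
    R,t=P["R"],P["t"]; return -R.T@t, R.T@d
def onz(n,px,z,obs=None):
    c,d=ray(n,px,obs); return c+d*(z-c[2])/d[2]
def proj(n,X,obs=None):
    P=optics.camera_params(n); K=P["camera_matrix"]; X=np.asarray(X,float)
    if n=="wrist":
        M=P["mount"]; R=Rn.from_euler("xyz",obs["tcp_rot"],degrees=True).as_matrix()
        p=M[:3,:3].T@(R.T@(X-obs["ee_pos"])-M[:3,3])
    else: p=P["R"]@X+P["t"]
    p=K@p; return p[:2]/p[2]
E
python3 - <<'E'
import cv2,numpy as np
a=cv2.imread("pics/top0.png")[160:290,160:440]
b=cv2.imread("pics/side0.png")[130:290,200:360]
cv2.imwrite("pics/topc.png",cv2.resize(a,None,fx=2.8,fy=2.8,interpolation=cv2.INTER_CUBIC))
cv2.imwrite("pics/sidec.png",cv2.resize(b,None,fx=3.7,fy=3.7,interpolation=cv2.INTER_CUBIC))
from h import *
for nm,px,z in(("stand",(340,229.5),.036),("sthole2",(324,232),.036),("mixer",(225,217),.05),("chuck",(241,206),.08),("fitted top",(200,208),.17),("beater top",(358,222),.128),("orange",(397,225),.05),("blue1",(334,182),.05),("blue2",(363,272),.05),("jar",(434,296),.085),("cake",(441,184),.11)):
    print(nm,onz("top",px,z))
E
```

```text
stand [ 0.50927955 -0.14981849  0.036     ]
sthole2 [ 0.50242475 -0.10781607  0.036     ]
mixer [0.53810105 0.15029398 0.05      ]
chuck [0.56047913 0.10691197 0.08      ]
fitted top [0.53343536 0.19433639 0.17      ]
beater top [ 0.5108207  -0.17931508  0.128     ]
orange [ 0.51930962 -0.29561821  0.05      ]
blue1 [ 0.63452311 -0.13553585  0.05      ]
blue2 [ 0.39805235 -0.20244952  0.05      ]
jar [ 0.33855309 -0.36403562  0.085     ]
cake [ 0.61254993 -0.39444007  0.11      ]
```

View pics/topc.png

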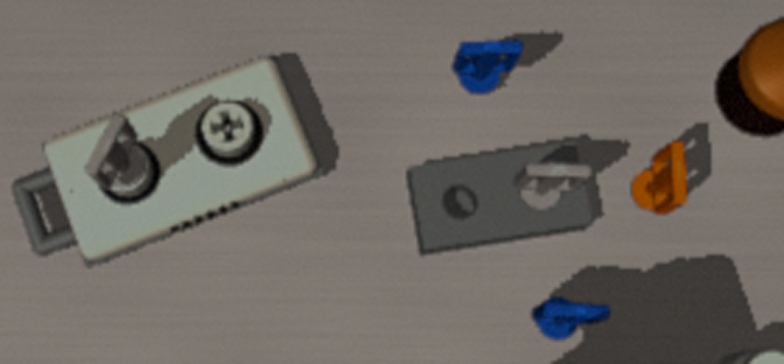

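View pics/sidec.png

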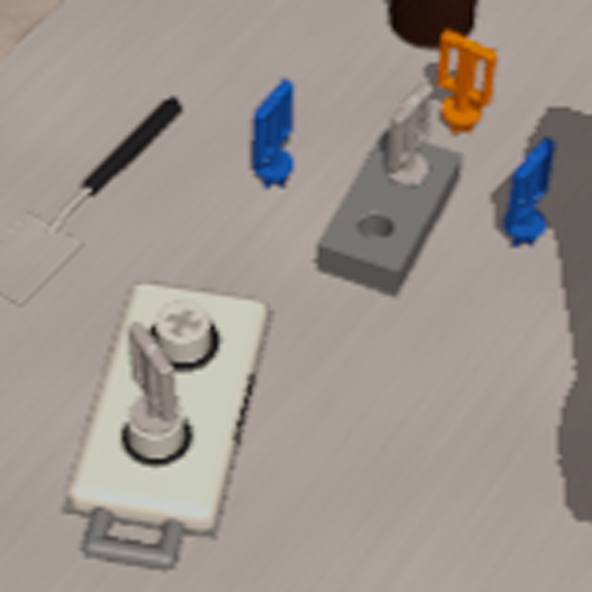

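The crop confirms it: the steel beater stands in the stand's hole, at crop (555,180). Its paddle lies roughly along world y, so I pinch along world x. The plus slot of the empty right chuck is at crop (228,125). Next I work out the move to a hover above the beater.

```bash
cat >> h.py <<'E'
def go(pos,yaw):
    o=bot.get_obs(); R=Rn.from_euler("xyz",o["tcp_rot"],degrees=True); T=Rn.from_euler("xyz",[180,0,yaw],degrees=True)
    print("now",np.round(o["ee_pos"],4),np.round(o["tcp_rot"],2),"t",round(o["time"],2),"f",np.round(o["wrist_force"],1))
    print("shift",np.round(R.inv().apply(np.array(pos)-o["ee_pos"]),4),"turn",np.round((R.inv()*T).as_rotvec(),4))
E
python3 - <<'E'
from h import *
f=lambda x,y:(x/2.8+160-.3,y/2.8+160-.3)
print("hole2",onz("top",f(460,202),.036))
print("collar",onz("top",f(541,192),.042))
A=onz("top",f(526,171),.128);B=onz("top",f(592,172),.128);print(A,B,(A+B)/2,np.linalg.norm(A-B))
print("slot",onz("top",f(228,126),.08))
go([.512,-.183,.25],0)
E
```

```text
hole2 [ 0.50284095 -0.10778756  0.036     ]
collar [ 0.5115975  -0.18260942  0.042     ]
[ 0.51370175 -0.1542987   0.128     ] [ 0.5131279  -0.21099693  0.128     ] [ 0.51341482 -0.18264782  0.128     ] 0.05670112889618284
slot [0.56388226 0.10666544 0.08      ]
now [ 0.1545 -0.5277  0.2307] [-1.800e+02  6.000e-02 -7.368e+01] t 0.15 f [ 0.6 -0.2  0.8]
shift [-0.2304 -0.4399 -0.019 ] turn [-7.000e-04  9.000e-04 -1.286e+00]
```

```bash
python3 -m creep '[[-0.2304,-0.4399,-0.019,0,0,-1.286,1],[-0.2304,-0.4399,-0.019,0,0,-1.286,1],[-0.2304,-0.4399,-0.019,0,0,-1.286,1],[-0.2304,-0.4399,-0.019,0,0,-1.286,1],[-0.2304,-0.4399,-0.019,0,0,-1.286,1],[-0.2304,-0.4399,-0.019,0,0,-1.286,1],[-0.2304,-0.4399,-0.019,0,0,-1.286,1],[-0.2304,-0.4399,-0.019,0,0,-1.286,1]]'; python3 -c "
from h import *
go([.512,-.183,.25],0)"
```

```text
time: 0.95
ee_pos: [0.4433, -0.2486, 0.2466]
tcp_rot: [180.0, -0.0, -4.6]
wrist_force: [1.4, -1.0, -0.1]
opening: 0.0858
now [ 0.4433 -0.2486  0.2466] [ 1.7999e+02 -1.0000e-02 -4.5700e+00] t 0.95 f [ 1.4 -1.  -0.1]
shift [ 0.0632 -0.0709 -0.0034] turn [ 0.0002 -0.0001 -0.0798]
```

```bash
python3 -m creep '[[0.045,-0.05,-0.003,0,0,0,1],[0.045,-0.05,-0.003,0,0,0,1],[0.045,-0.05,-0.003,0,0,0,1]]'; python3 - <<'E'
from h import *
go([.512,-.183,.25],0)
o=bot.get_obs();cv2.imwrite("pics/w1.png",optics.camera("wrist")[:,:,::-1])
print(o["ee_pos"],o["tcp_rot"],o["qd"])
import pickle;pickle.dump(o,open("w1.pkl","wb"))
E
```

```text
time: 1.25
ee_pos: [0.4928, -0.2025, 0.2489]
tcp_rot: [-180.0, 0.0, -4.7]
wrist_force: [-0.2, -0.5, -0.6]
opening: 0.0851
now [ 0.4928 -0.2025  0.2489] [-1.7997e+02  5.0000e-02 -4.7200e+00] t 1.25 f [-0.2 -0.5 -0.6]
shift [ 0.0175 -0.021  -0.0011] turn [-0.0006  0.0008 -0.0824]
[ 0.49283261 -0.2024563   0.24889834] [-1.79967902e+02  4.93633461e-02 -4.71873486e+00] [-3.19167956 -1.29061135 -1.21725691  0.35588207 -0.66680553 -2.07067083]
```

View pics/w1.png

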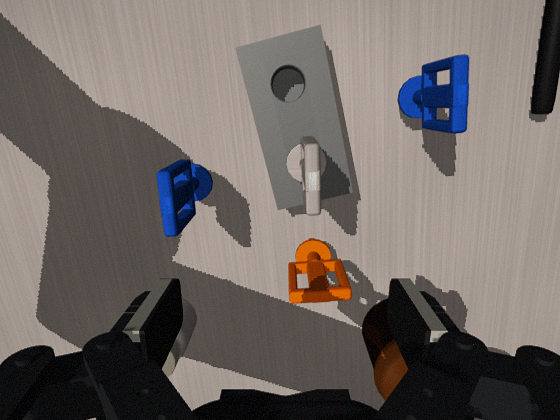

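The wrist view shows the steel beater's top bar from (311,140) to (313,214). I'll measure it by mask.

```bash
python3 - <<'E'
from h import *
import pickle
o=pickle.load(open("w1.pkl","rb"))
im=cv2.imread("pics/w1.png"); c=im[125:230,270:350]
g=c.min(2); print(g[25:95:5,20:64:2])
m=(c[:,:,2]>165).astype(np.uint8); 
cv2.imwrite("pics/w1c.png",np.hstack([cv2.resize(c,None,fx=5,fy=5,interpolation=0)[:,:],cv2.cvtColor(cv2.resize(m*255,None,fx=5,fy=5,interpolation=0),8)]))
E
```

```text
[[ 94 163 165 160 162 142 149 109 144 158 146 142 144 134  90  70  51 111
  113 104 107 106]
 [158 158 159 152 159 152 150 107 153 156 149 147 143 141  86  68  81  72
   52  74 112 112]
 [158 153 158 155 156 101  87  98 149 157 154 149 150 142  94  71  83  83
   54  48  53  82]
 [153 155 156 155 161 124  82  98 154 158 157 146 145 142 101  67  80  79
   53  54  53  54]
 [162 158 160 162 162 160  79  91 158 156 150 150 145 142 120  70  82  70
   50  55  57  52]
 [105 159 157 157 152 158  78  79 163 170 208 196 202 186 147  64  57  57
   51  54  53  53]
 [109 102 103 105 135 161 121  74 159 161 190 204 199 170 143  59  50  51
   57  52  55  54]
 [108 106 105 105 108 101 111  93 153 160 171 183 185 167 147  66  53  52
   47  53  51  56]
 [106 109 110 104 105 106 104  79 158 147 163 173 154 155 131  56  49  52
   52  53  51  51]
 [104 104 101 103 100 100  88  90 150 158 151 154 148 150 114  52  53  48
   55  53  53  53]
 [102 106 104 102 103 103  98  88 143 155 151 152 155 146 118  60  76  76
   76  72  77  77]
 [103 105 106  95  89  77  81  83 136 158 149 152 153 150 121  63  78  81
   82  77  75  77]
 [ 78  76  77  78  78  79  80  78 135 157 153 152 151 150 119  68 152 136
  123  75  76  81]
 [155  69  72 154 148 151 153 154 152 132 118 115 107 128 147 161 156 150
  153 157  98  75]]
```

View pics/w1c.png

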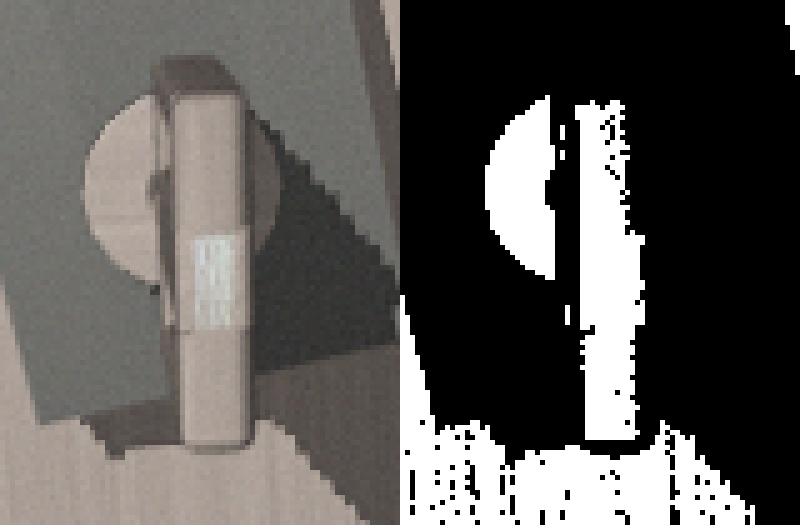

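```bash
python3 - <<'E'
from h import *
import pickle
o=pickle.load(open("w1.pkl","rb"))
f=lambda x,y:(x/5+270-.5,y/5+125-.5)
A=onz("wrist",f(209,95),.128,o);B=onz("wrist",f(217,444),.128,o)
d=A-B;print(A,B,(A+B)/2,np.linalg.norm(d),"yaw of y-normal",np.degrees(np.arctan2(d[1],d[0])))
L=onz("wrist",f(173,250),.127,o);R=onz("wrist",f(250,250),.127,o);print(L,R)
# collar centre: circle left edge 83, top~95 bottom 280 -> centre
print("collar",onz("wrist",f(182,187),.042,o))
print("midspec",onz("wrist",f(213,280),.128,o))
c=(A+B)/2
go([c[0],c[1],.20],-2.0)
E
```

```text
[ 0.51606684 -0.15521089  0.128     ] [ 0.51409054 -0.20886763  0.128     ] [ 0.51507869 -0.18203926  0.128     ] 0.053693133025584976 yaw of y-normal 87.89061955777369
[ 0.50931699 -0.17795673  0.127     ] [ 0.52092562 -0.17891728  0.127     ]
collar [ 0.51526785 -0.18230665  0.042     ]
midspec [ 0.51501242 -0.18284895  0.128     ]
now [ 0.4918 -0.2035  0.249 ] [-1.7999e+02  6.0000e-02 -4.7900e+00] t 1.3 f [-0.1 -0.  -0.4]
shift [ 0.0214 -0.0234  0.049 ] turn [-0.0002  0.0011 -0.0487]
```

```bash
python3 -m creep '[[0.0214,-0.0234,0.02,0,0,-0.048,1],[0.0214,-0.0234,0.05,0,0,-0.048,1],[0.0214,-0.0234,0.08,0,0,-0.048,1],[0.0214,-0.0234,0.1,0,0,-0.048,1],[0.0214,-0.0234,0.1,0,0,-0.048,1]]'; python3 - <<'E'
from h import *
go([.515,-.182,.08],-2.1)
E
```

```text
time: 1.8
ee_pos: [0.5125, -0.1835, 0.1466]
tcp_rot: [-179.9, 0.3, -2.3]
wrist_force: [0.2, -0.0, 0.1]
opening: 0.0852
now [ 0.5125 -0.1835  0.1466] [-179.93    0.27   -2.26] t 1.8 f [ 0.2 -0.   0.1]
shift [ 0.0027 -0.0015  0.0666] turn [-0.0013  0.0048 -0.0028]
```

```bash
python3 -m creep '[[0.0022,-0.001,0.03,0,0,0,1],[0.0022,-0.001,0.067,0,0,0,1],[0.0022,-0.001,0.067,0,0,0,1],[0.0022,-0.001,0.067,0,0,0,1]]'; python3 - <<'E'
from h import *
go([.515,-.182,.08],-2.1)
o=bot.get_obs();cv2.imwrite("pics/w2.png",optics.camera("wrist")[:,:,::-1])
E
```

```text
time: 2.2
ee_pos: [0.5168, -0.1827, 0.0841]
tcp_rot: [180.0, -0.0, -2.2]
wrist_force: [-0.0, 0.2, 0.7]
opening: 0.0857
now [ 0.5168 -0.1827  0.0841] [ 1.7999e+02 -1.0000e-02 -2.2300e+00] t 2.2 f [-0.   0.2  0.7]
shift [-0.0018 -0.0006  0.0041] turn [ 0.0002 -0.0003 -0.0022]
```

View pics/w2.png

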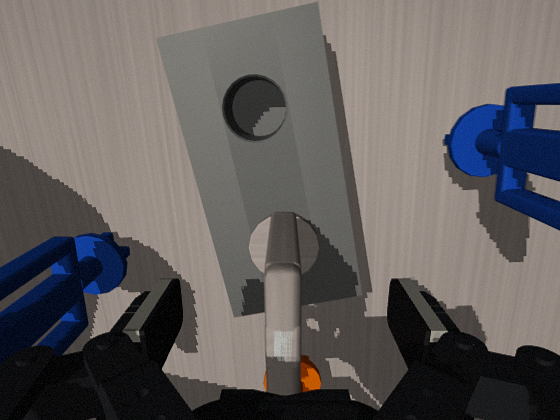

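The beater's bar, at (284,330), is centred between the fingers, which are at 182 and 388. I close on it.

```bash
python3 -m creep '[[-0.001,0,0.002,0,0,0,0],[-0.001,0,0.002,0,0,0,0],[-0.001,0,0.002,0,0,0,0],[-0.001,0,0.002,0,0,0,0],[-0.001,0,0.002,0,0,0,0],[-0.001,0,0.002,0,0,0,0],[-0.001,0,0.002,0,0,0,0],[-0.001,0,0.002,0,0,0,0]]' 100; python3 -c "
from h import *
go([.515,-.182,.08],-2.1)"
```

```text
time: 3.05
ee_pos: [0.5161, -0.182, 0.081]
tcp_rot: [180.0, -0.0, -2.2]
wrist_force: [-1.2, -0.5, 5.0]
opening: 0.0112
now [ 0.5161 -0.182   0.081 ] [ 1.7999e+02 -3.0000e-02 -2.1800e+00] t 3.05 f [-1.2 -0.5  5. ]
shift [-0.0011  0.      0.001 ] turn [ 0.0001 -0.0006 -0.0013]
```

```bash
python3 -m creep '[[0,0,-0.03,0,0,0,0],[0,0,-0.07,0,0,0,0],[0,-0.02,-0.12,0,0,0,0],[0.01,-0.06,-0.15,0,0,0,0],[0.02,-0.1,-0.17,0,0,0,0],[0.03,-0.14,-0.17,0,0,0,0],[0.035,-0.18,-0.17,0,0,0,0],[0.04,-0.21,-0.17,0,0,0,0]]'; python3 -m creep '[[0,0,0,0,0,0,0],[0,0,0,0,0,0,0],[0,0,0,0,0,0,0],[0,0,0,0,0,0,0]]';  python3 - <<'E'
from h import *
import pickle
o=bot.get_obs();print(o["opening"],o["wrist_force"]);cv2.imwrite("pics/w3.png",optics.camera("wrist")[:,:,::-1])
pickle.dump(o,open("w3.pkl","wb"))
go([.564,.107,.25],-2.1)
cv2.imwrite("pics/s3.png",cv2.resize(optics.camera("side")[100:300,180:400,::-1],None,fx=3,fy=3))
E
```

```text
time: 3.85
ee_pos: [0.564, 0.0286, 0.2499]
tcp_rot: [-180.0, 0.1, -2.1]
wrist_force: [0.8, -0.2, -2.1]
opening: 0.0109
time: 4.25
ee_pos: [0.5637, 0.0253, 0.2505]
tcp_rot: [180.0, 0.0, -2.3]
wrist_force: [-0.3, -1.2, -1.7]
opening: 0.0106
0.01061271931114412 [-0.27817646 -1.19542775 -1.68507703]
now [0.5638 0.0254 0.2506] [180.     0.    -2.26] t 4.3 f [ 0.2 -1.1 -2.3]
shift [-0.003  -0.0816  0.0006] turn [ 0.0001  0.     -0.0027]
```

View pics/w3.png

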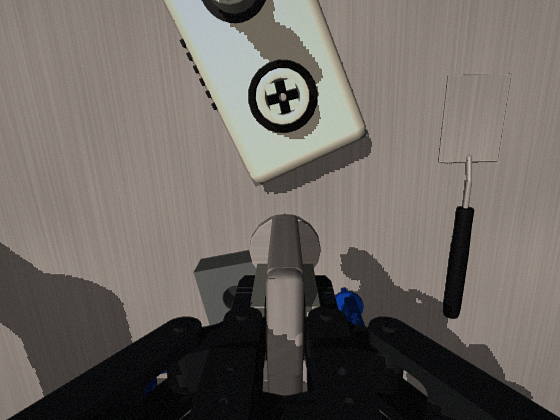

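View pics/s3.png

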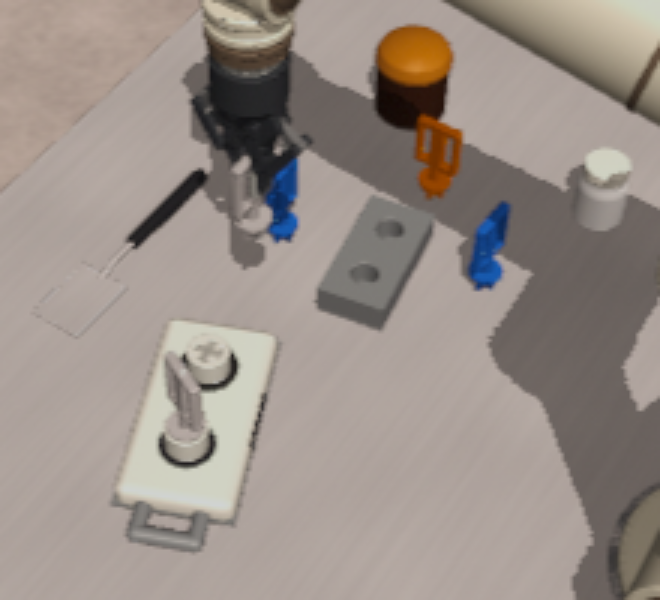

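The beater is held upright, with its collar at (285,240) in the wrist picture. The empty slot is at (283,96). I'll measure the slot and the held collar.

```bash
python3 - <<'E'
from h import *
import pickle
o=pickle.load(open("w3.pkl","rb"))
im=cv2.imread("pics/w3.png"); x0,y0=240,55
c=im[y0:y0+85,x0:x0+85]; g=cv2.cvtColor(c,6)
cv2.imwrite("pics/w3c.png",cv2.resize(c,None,fx=7,fy=7,interpolation=cv2.INTER_CUBIC))
m=(g<90).astype(np.uint8)
n,l,s,ce=cv2.connectedComponentsWithStats(m)
for i in range(1,n):
    if s[i,4]>20: print(i,s[i],ce[i])
# chuck face bright blob containing slot
b=(g>120).astype(np.uint8)
n,l2,s2,ce2=cv2.connectedComponentsWithStats(b)
for i in range(1,n):
    if s2[i,4]>50:
        print("bright",s2[i],ce2[i])
        cs,_=cv2.findContours((l2==i).astype(np.uint8),0,1)
        e=cv2.fitEllipse(cv2.convexHull(max(cs,key=len)));print(e, onz("wrist",(e[0][0]+x0,e[0][1]+y0),.08,o))
d2=im[205:275,235:335];cv2.imwrite("pics/w3d.png",cv2.resize(d2,None,fx=7,fy=7,interpolation=cv2.INTER_CUBIC))
E
```

```text
1 [   8    4   70   74 1684] [43.28266033 40.8847981 ]
2 [ 25  23  35  37 592] [41.64864865 40.73648649]
bright [   0    0   85   85 2185] [32.09748284 47.        ]Traceback (most recent call last):
  File "<stdin>", line 18, in <module>
cv2.error: OpenCV(4.12.0) /io/opencv/modules/imgproc/src/shapedescr.cpp:361: error: (-201:Incorrect size of input array) There should be at least 5 points to fit the ellipse in function 'fitEllipseNoDirect'
```

View pics/w3c.png

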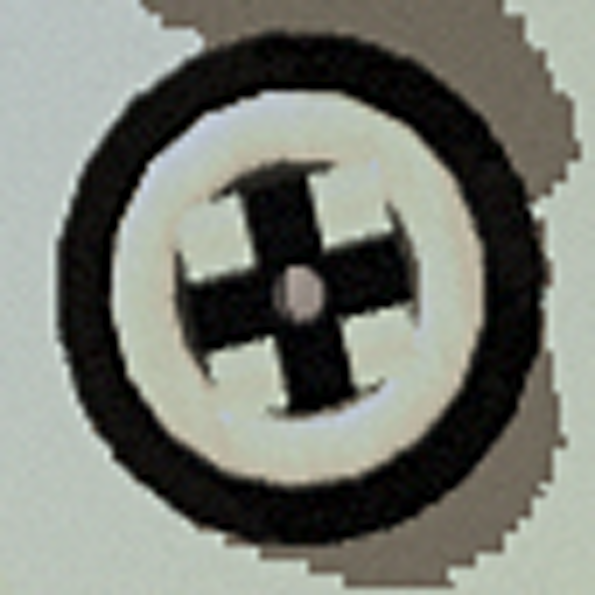

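```bash
cat > slot.py <<'E'
from h import *
import pickle,sys
def slot(img,o,guess,zz=.08):
    g=cv2.cvtColor(cv2.imread(img),6)
    N=301;s=0.0002 # 0.2mm
    xs=guess[0]+(np.arange(N)-150)*s; ys=guess[1]+(np.arange(N)-150)*s
    q=np.array([[xs[0],ys[0]],[xs[-1],ys[0]],[xs[-1],ys[-1]],[xs[0],ys[-1]]])
    src=np.float32([proj("wrist",[a,b,zz],o) for a,b in q]); dst=np.float32([[0,0],[N-1,0],[N-1,N-1],[0,N-1]])
    r=cv2.warpPerspective(g,cv2.getPerspectiveTransform(src,dst),(N,N),flags=cv2.INTER_CUBIC)
    m=(r>100).astype(np.uint8)
    return r,m,xs,ys
E
python3 - <<'E'
from slot import *
o=pickle.load(open("w3.pkl","rb"))
guess=onz("wrist",(240+41.6,55+40.7),.08,o);print(guess)
r,m,xs,ys=slot("pics/w3.png",o,guess)
# face: bright component, contains points near centre
n,l,s,ce=cv2.connectedComponentsWithStats(m)
for i in range(1,n): 
    if s[i,4]>500: print(s[i],ce[i])
cv2.imwrite("pics/rect.png",cv2.resize(r,None,fx=2,fy=2))
yy,xx=np.mgrid[:301,:301]
for it in range(1):
  for R0 in(7,9,11):
    # slot dark angular phase about centre (chuck disc centre est by face ellipse)
    i=max(range(1,n),key=lambda i:s[i,4] if s[i,2]<260 and s[i,2]>180 else 0)
    cs,_=cv2.findContours((l==i).astype(np.uint8),0,1); e=cv2.fitEllipse(cv2.convexHull(max(cs,key=len)))
    cx,cy=e[0]
    th=np.radians(np.arange(0,360,.5)); v=cv2.remap(r,np.float32(cx+R0*5*np.cos(th))[None],np.float32(cy+R0*5*np.sin(th))[None],1)[0].astype(float)
    ph=np.degrees(np.angle((( -v)*np.exp(4j*th)).sum()))/4
    print(R0,e,"centre",xs[0]+cx*.0002,ys[0]+cy*.0002,"angle mod90",ph)
E
```

```text
[0.5642951  0.10853195 0.08      ]
[    0     0   301   301 17839] [102.63832053 193.83849992]
[ 189    0  112  145 4070] [269.17469287  32.56314496]
[   40    36   224   225 28793] [151.87951933 147.49015386]
[145 133  22  30 521] [154.83877159 147.42802303]
7 ((151.48915100097656, 147.9182891845703), (224.19276428222656, 225.06640625), 164.36178588867188) centre 0.5645929282898909 0.10811560853086581 angle mod90 11.28795250199642
9 ((151.48915100097656, 147.9182891845703), (224.19276428222656, 225.06640625), 164.36178588867188) centre 0.5645929282898909 0.10811560853086581 angle mod90 11.415762987792606
11 ((151.48915100097656, 147.9182891845703), (224.19276428222656, 225.06640625), 164.36178588867188) centre 0.5645929282898909 0.10811560853086581 angle mod90 11.065086836189042
```

View pics/rect.png

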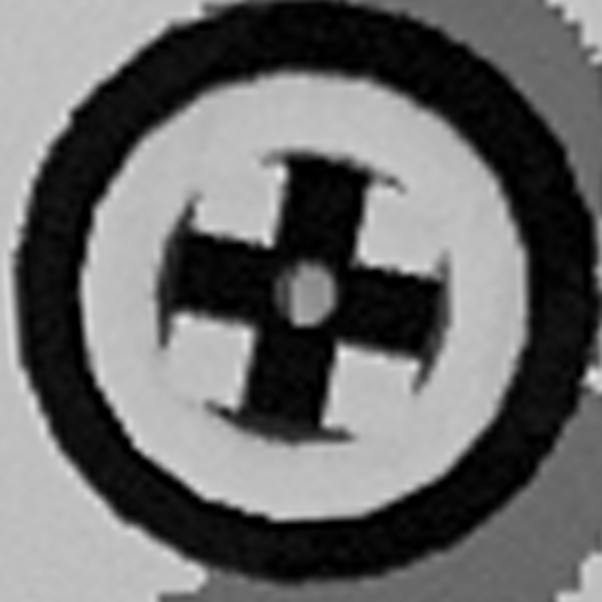

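Slot centre is about (0.5646, 0.1081) at an angle of 11.2°. Next, where the held collar sits relative to the tool.

```bash
python3 - <<'E'
from h import *
im=cv2.imread("pics/w3.png")
d2=im[205:285,235:335];cv2.imwrite("pics/w3d.png",cv2.resize(d2,None,fx=7,fy=7,interpolation=cv2.INTER_CUBIC))
E
```

```text
(no output)
```

View pics/w3d.png

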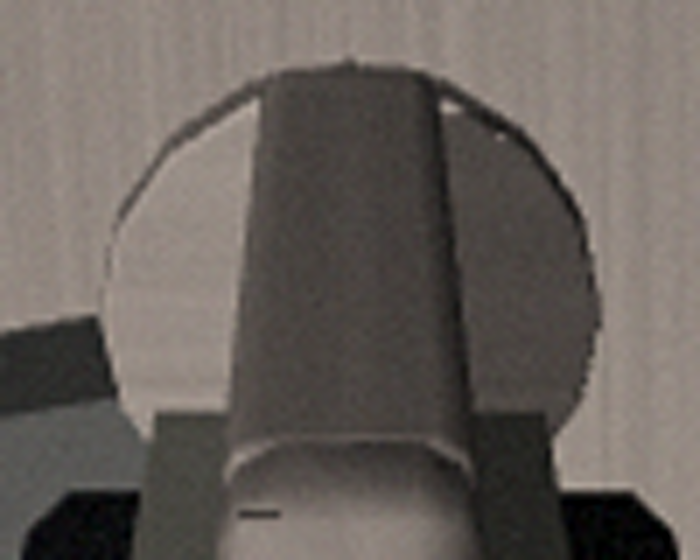

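```bash
python3 - <<'E'
from h import *
P=optics.camera_params("wrist");M=P["mount"];K=P["camera_matrix"]
def tool(px,z):
    d=M[:3,:3]@np.linalg.inv(K)@np.array([*px,1.]);c=M[:3,3];return c+d*(z-c[2])/d[2]
f=lambda x,y:(x/7+235-.43,y/7+205-.43)
for z in(.039,.042,.045):
    print(z,tool(f(105,305),z),tool(f(598,315),z),tool(f(351,65),z),tool(f(350,310),z))
    print(" front edge of pred collar y=-.020 px:",)
def pj(X):
    p=K@(M[:3,:3].T@(np.array(X)-M[:3,3]));return p[:2]/p[2]
print(pj([0,-.02,.045]),pj([0,-.02,.039]), "obs",f(351,65), f(351,90))
E
```

```text
0.039 [-0.01970047 -0.00048324  0.039     ] [0.019385  0.0003938 0.039    ] [-0.00020878 -0.02039154  0.039     ] [-2.90747662e-04 -4.50968519e-05  3.90000000e-02]
 front edge of pred collar y=-.020 px:
0.042 [-0.02001903  0.00078064  0.042     ] [0.01971092 0.00167215 0.042     ] [-0.00020594 -0.01945592  0.042     ] [-0.00028926  0.00122601  0.042     ]
 front edge of pred collar y=-.020 px:
0.045 [-0.02033759  0.00204452  0.045     ] [0.02003684 0.00295049 0.045     ] [-0.0002031 -0.0185203  0.045    ] [-0.00028777  0.00249712  0.045     ]
 front edge of pred collar y=-.020 px:
[285.07895989 211.30679562] [285.10095755 214.55020703] obs (284.71285714285716, 213.85571428571427) (284.71285714285716, 217.42714285714285)
```

```bash
python3 - <<'E'
from h import *
go([.5647,.1086,.18],11.2)
E
```

```text
now [0.5638 0.0254 0.2506] [180.    -0.    -2.26] t 4.35 f [ 0.2  0.7 -1.6]
shift [-0.0024 -0.0831  0.0706] turn [ 1.000e-04 -1.000e-04 -2.349e-01]
```

```bash
python3 -m creep '[[-0.001,-0.03,0.01,0,0,-0.1,0],[-0.002,-0.06,0.03,0,0,-0.2,0],[-0.0024,-0.083,0.05,0,0,-0.235,0],[-0.0024,-0.083,0.07,0,0,-0.235,0],[-0.0024,-0.083,0.07,0,0,-0.235,0],[-0.0024,-0.083,0.07,0,0,-0.235,0],[-0.0024,-0.083,0.07,0,0,-0.235,0]]'; python3 - <<'E'
from h import *
go([.5647,.1086,.15],11.2)
o=bot.get_obs();cv2.imwrite("pics/w4.png",optics.camera("wrist")[:,:,::-1])
cv2.imwrite("pics/s4.png",cv2.resize(optics.camera("side")[130:300,180:350,::-1],None,fx=3.5,fy=3.5))
E
```

```text
time: 5.05
ee_pos: [0.5652, 0.1088, 0.1821]
tcp_rot: [180.0, -0.1, 11.2]
wrist_force: [0.6, 0.5, -1.8]
opening: 0.011
now [0.5652 0.1088 0.1821] [ 1.800e+02 -1.100e-01  1.122e+01] t 5.05 f [ 0.6  0.5 -1.8]
shift [-0.0005  0.0001  0.0321] turn [ 0.0001 -0.0019  0.0004]
```

View pics/w4.png

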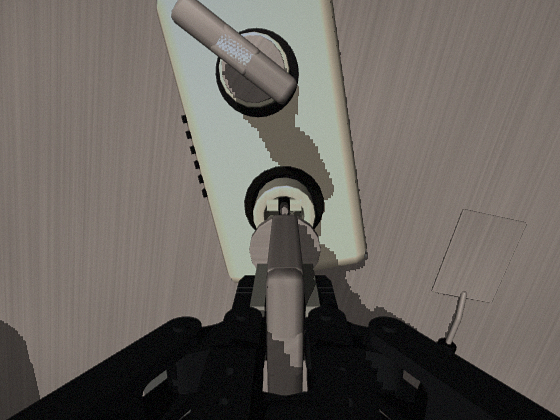

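View pics/s4.png

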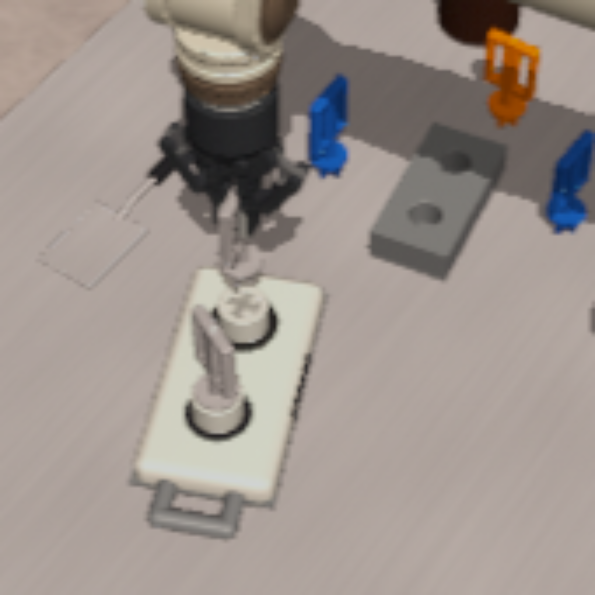

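In the wrist view the fin at (285,207) lines up with the slot arm at (285,200), and the side view agrees. I go down gently.

```bash
python3 -m creep '[[-0.0003,0,0.01,0,0,0,0],[-0.0003,0,0.02,0,0,0,0],[-0.0003,0,0.03,0,0,0,0],[-0.0003,0,0.036,0,0,0,0],[-0.0003,0,0.04,0,0,0,0],[-0.0003,0,0.04,0,0,0,0]]'; python3 - <<'E'
from h import *
go([.5647,.1086,.126],11.2)
o=bot.get_obs();cv2.imwrite("pics/w5.png",cv2.resize(optics.camera("wrist")[120:280,200:370,::-1],None,fx=3.5,fy=3.5))
E
```

```text
time: 5.75
ee_pos: [0.5641, 0.1093, 0.1399]
tcp_rot: [180.0, 0.1, 11.3]
wrist_force: [0.1, -0.0, -1.4]
opening: 0.0107
now [0.5641 0.1093 0.1399] [1.800e+02 6.000e-02 1.129e+01] t 5.75 f [ 0.1 -0.  -1.4]
shift [0.0005 0.0008 0.0139] turn [0.     0.001  0.0016]
```

View pics/w5.png

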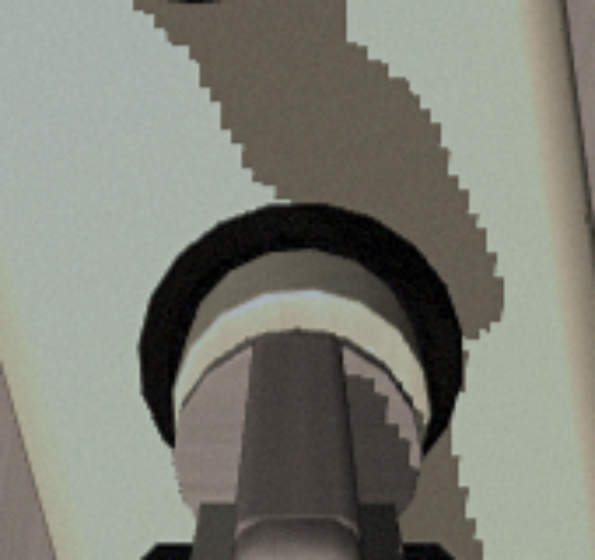

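The stem is 7 mm below the face with no contact force, so the fins are meshed. I press down.

```bash
python3 -m creep '[[0.0003,0.0005,0.004,0,0,0,0],[0.0003,0.0005,0.007,0,0,0,0],[0.0003,0.0005,0.01,0,0,0,0],[0.0003,0.0005,0.012,0,0,0,0],[0.0003,0.0005,0.013,0,0,0,0],[0.0003,0.0005,0.013,0,0,0,0]]'; python3 - <<'E'
from h import *
for _ in range(1): go([.5647,.1086,.125],11.2)
E
```

```text
time: 6.4
ee_pos: [0.5651, 0.1089, 0.128]
tcp_rot: [180.0, -0.1, 11.3]
wrist_force: [1.4, -0.6, 5.3]
opening: 0.011
now [0.5651 0.1089 0.128 ] [ 1.800e+02 -6.000e-02  1.128e+01] t 6.4 f [ 1.4 -0.6  5.3]
shift [-0.0004  0.0002  0.003 ] turn [ 0.0001 -0.001   0.0014]
```

```bash
python3 -m creep '[[-0.0003,0,0.001,0,0,0,0],[-0.0003,0,0.002,0,0,0,0],[-0.0003,0,0.003,0,0,0,0],[-0.0003,0,0.0035,0,0,0,0],[-0.0003,0,0.004,0,0,0,0],[-0.0003,0,0.004,0,0,0,0]]' 120; python3 - <<'E'
from h import *
for _ in range(1): go([.5647,.1086,.125],11.2)
E
```

```text
time: 7.0
ee_pos: [0.565, 0.1089, 0.125]
tcp_rot: [180.0, -0.1, 11.3]
wrist_force: [-0.7, -0.1, 9.7]
opening: 0.0105
now [0.565  0.1089 0.125 ] [ 1.800e+02 -1.300e-01  1.129e+01] t 7.0 f [-0.7 -0.1  9.7]
shift [-0.0004  0.0002 -0.    ] turn [ 0.0001 -0.0022  0.0015]
```

```bash
python3 -m creep '[[0,0,0.0006,0,0,0,0],[0,0,0.0012,0,0,0,0],[0,0,0.0015,0,0,0,0],[0,0,0.0015,0,0,0,0]]'; python3 - <<'E'
from h import *
go([.5647,.1086,.125],11.2)
o=bot.get_obs();cv2.imwrite("pics/w6.png",cv2.resize(optics.camera("wrist")[120:280,200:370,::-1],None,fx=3.5,fy=3.5))
cv2.imwrite("pics/s6.png",cv2.resize(optics.camera("side")[170:290,190:310,::-1],None,fx=5,fy=5))
go([.5647,.1086,.125],11.2)
E
```

```text
time: 7.4
ee_pos: [0.5651, 0.1089, 0.125]
tcp_rot: [180.0, -0.2, 11.3]
wrist_force: [-3.8, -0.9, 19.5]
opening: 0.0105
now [0.5651 0.1089 0.125 ] [180.    -0.21  11.29] t 7.4 f [-3.8 -0.9 19.5]
shift [-0.0005  0.0002 -0.    ] turn [ 0.0001 -0.0037  0.0015]
now [0.5651 0.1089 0.1249] [180.    -0.21  11.29] t 7.5 f [-4.2 -0.6 18.5]
shift [-0.0005  0.0002 -0.0001] turn [ 0.0001 -0.0036  0.0015]
```

View pics/w6.png

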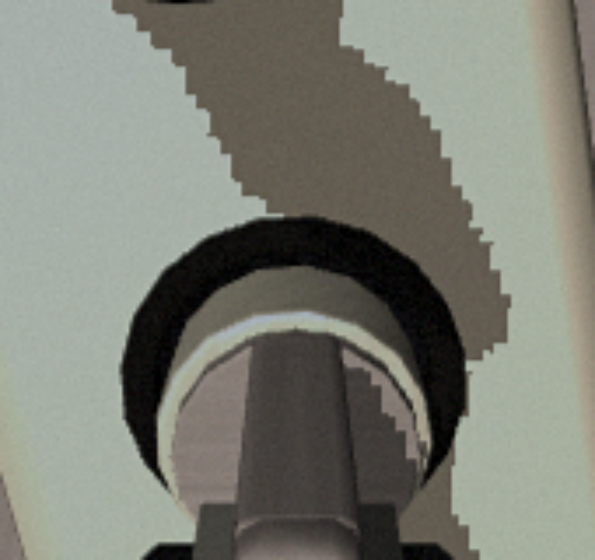

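View pics/s6.png

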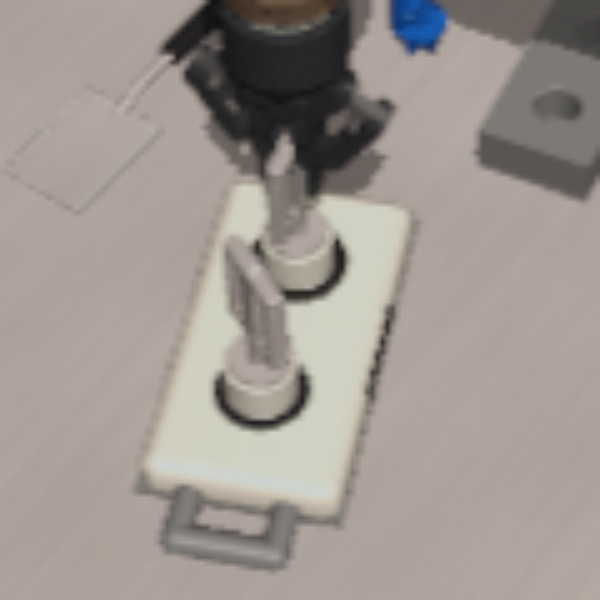

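The force rose from 10 to 19 N with no further travel, which is a hard stop. TCP z is 0.125, as predicted for the collar on the face. Both views show the collar seated evenly, like the fitted beater. Handing in.

```bash
python3 -c "
from workcell import bot
o=bot.get_obs();print(o['time'],o['ee_pos'],o['wrist_force'],o['opening']);print(bot.job_done())"
```

```text
7.5 [0.56512029 0.10893334 0.12493832] [-4.15986409 -0.57958516 18.49633449] 0.010947784122977918
the job is handed in; nothing more can be done
None
```

I took the steel beater from the stand and turned it 13.4° to match the empty right chuck's slot. I then lowered it with the fins meshed and pressed it home. The job was handed in at 7.5 s with the beater still held at 120 N grip.

- **Seating:** The TCP stopped at z = 0.125 m, where it should be with the collar on the face. The upward force on the tool rose from about 10 to 19 N without further travel, well above the spring's 8.5 N. The wrist and side pictures show the collar sitting evenly on the chuck.
- **Small disagreements:** The top and wrist cameras differed by about 1–2 mm on absolute positions, but by only 1 mm on the distance from beater to socket. About 4 N of sideways force and a 0.2° tilt remained at the end.
- **Not checked:** I never moved near the cakes, jar or spatula on purpose, and the forces stayed low throughout. I did not measure their final positions.

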